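# Peel the stuck top tray off by its corner and show it over the light panel

## Task

The formed top tray is stuck in the steel tray below it: take it by the upright lug at its corner and lift that corner first, so that it peels off while the opposite corner still rests on the stack and the lower tray stays down on the bench. Then present it for a crack check: hold it level about 10 cm above the middle of the flat light panel, its long sides running along the panel's long sides, and finish while still holding it there. Leave the other things on the bench where they are.

Things in the scene. Friction and masses are not known exactly. Their poses are not given: they have to be found in the camera images.
- top_tray: Aluminium formed tray, 130 (x) x 100 (y) mm, 0.1 kg: 4 mm thick flange round a shallow recess that reaches 8 mm below the flange and nests loosely (2.5 mm) in the lower tray. Origin: centre of the flange's underside, 30 mm above the bench in the stack; z up. Upright lug at its +x +y corner. Four spring catches of the lower tray hold the flange down near its corners.
- lug_grip (a point): Grip point of the lug: 49 mm along x, 34 along y, 42 up from the top tray's origin, turning with it. Lug: upright tab 10 mm thick, 26 wide, 52 high above the flange's underside (top 10 mm above this point); wide direction at 45 degrees between the tray's +x and +y, pinched across its thickness. Flange top 38 mm below this point; catch housings stand up to 12 mm above the flange.
- lug_corner (a point): The flange corner beside the lug, on the flange's underside: 65 mm along x, 50 mm along y from the top tray's origin. Lifted here and swung about the far corner, the catches let go one after another: about 12 degrees of tilt frees all but the one at the far corner, which lets go when the tray is then drawn up.
- far_corner (a point): The flange corner diagonally opposite the lug, on the flange's underside: -65 mm along x, -50 mm along y from the top tray's origin. It is the pivot of the peel.
- lower_tray: Steel tray under the top tray, 130 (x) x 100 (y) mm, 121 over its four catch housings, rim 30 mm high, about 0.65 kg, loose on the bench. Origin: centre of its underside, z up. Catches on the long sides 45 mm either way from the middle, each starts to hold when the flange has risen 3 mm there and lets go at 5 to 6 mm, at about 2 N; all four at once hold more than this tray weighs, so a straight lift brings it along.
- light_panel: Flat light panel fixed on the bench: grey frame 180 x 140 mm, white plate in the middle, its top 17 mm above the bench. Origin: centre of its underside at bench height; x along the 180 mm side, z up.
- ptfe_roll: Bystander, stays where it is: roll of thread tape, flat, 53 mm across, 14 high. Origin: centre of its underside.
- gauge: Bystander, stays where it is: round dial gauge, 73 x 62 x 30 mm, lying on the bench. Origin: centre of its underside.
- washers: Bystander, stays where it is: small stack of washers, 30 mm across, 14 high. Origin: centre of its underside.
- cap: Bystander, stays where it is: grey pipe cap, 65 mm across, 26 high. Origin: centre of its underside.
- knob_spare: Bystander, stays where it is: black knob, 48 mm across, 22 high. Origin: centre of its underside.
- seal_ring: Bystander, stays where it is: black rubber seal ring, 71 mm across, 11 high. Origin: centre of its underside.

How it is judged:
On the way, in this order (a step that is already met when the one before it is completed fails the run):
1. the lug's corner is lifted while the opposite corner still rests on the stack and the lower tray stays down (z of lug_corner in the frame of lower_tray above 0.045 m and z of far_corner in the frame of lower_tray below 0.038 m and angle between top_tray's own z axis and vertical above 0.08 rad and contact force between the fingers and top_tray above 0.3 N and height (world z) of lower_tray below 0.012 m and angle between lower_tray's own z axis and vertical below 0.1 rad and distance of lower_tray from where it was at the start of the episode below 0.04 m), for 0.1 s.
2. the top tray is clear of the lower tray, which stayed behind (z of each of far_corner, lug_corner in the frame of lower_tray above 0.05 m and contact force between top_tray and lower_tray below 0.05 N and height (world z) of lower_tray below 0.012 m and angle between lower_tray's own z axis and vertical below 0.1 rad and distance of lower_tray from where it was at the start of the episode below 0.04 m), for 0.1 s.
At the end, for the whole second after the job is handed in: Top tray held still in the fingers, touching nothing else: origin within 30 mm of the panel middle (from above), 70 to 200 mm over the bench, tilt under 12 degrees, long sides within 15 degrees of the panel's; lower tray on the bench within 40 mm of its start (horizontal distance between top_tray and light_panel below 0.03 m and z of top_tray in the frame of light_panel between 0.07 and 0.2 m and angle between top_tray's own z axis and vertical below 0.21 rad and angle between the x axis of top_tray and the x axis of light_panel, either way round below 0.26 rad and contact force between the fingers and top_tray above 0.5 N and linear speed of top_tray below 0.03 m/s and angular speed of top_tray below 0.3 rad/s and contact force between top_tray and light_panel below 0.05 N and contact force between top_tray and lower_tray below 0.05 N and height (world z) of lower_tray below 0.012 m and angle between lower_tray's own z axis and vertical below 0.1 rad and distance of lower_tray from where it was at the start of the episode below 0.04 m); the arm keeps its last pose, push and grip.
It fails at once if the lower tray is lifted off the bench or tipped over (height (world z) of lower_tray above 0.02 m or angle between lower_tray's own z axis and vertical above 0.15 rad).
It fails at once if a bystander is pushed out of its place (distance of any of ptfe_roll, gauge, washers, cap, knob_spare, seal_ring from where it was at the start of the episode above 0.03 m).
It also fails if it takes over 42 s, if anything falls off the work surface, if the arm or the gripper's body presses on something with over 40 N, if the wrist force passes 120 N, or if a joint passes its speed limit or range.

## Robot

A 7-joint arm with a two-finger parallel gripper is mounted at the origin on the work surface; the furniture and walls round the work are solid. World frame = base frame: x ahead of the robot, y to its left, z up, the work surface at z = 0. Lengths are in m, angles in rad, forces in N, time in s.
With the tool pointing down it reaches from about 0.35 to 0.9 m from the base axis. Payload 8.1 kg.
Tool frame: the origin (TCP) lies between the finger pads; the fingertips stand 22 mm ahead of it and the grasp point (between the pads) lies 3 mm ahead of it; z points along the fingers, x is the direction in which the jaws open and shut, and the axes are right-handed (so a half turn about z gives the same grasp; the last joint's range is limited). The gripper opens to 92 mm and grips with 3 to 60 N. Pads are 19 mm wide; open, the fingers measure 130 mm over their backs; the gripper's body (75 mm by 190 mm) begins 47 mm behind the grasp point.
Start: joints at [-1.232, 0.434, 0.025, 1.573, -0.012, 1.134, -0.075], TCP at [0.267, 0.565, 0.249] pointing down, gripper open.
Joint ranges: [-2.62, 2.62], [-0.44, 2.09], [-1.27, 1.32], [0.08, 2.57], [-1.32, 4.46], [0.12, 2], [-2.74, 2.74]. Speed limits (rad/s): [2.22, 2.22, 3.01, 3.01, 3.14, 3.14, 3.14].

## Interface

Orientations are given as a rotation vector (axis times angle).
In Python, from cell import arm, vision, order gives the robot as it stands.
- The arm moves only by the tool apply_moves, never from a script. Its argument "commands" is a list of rows, each a list of 6 numbers: the shift along the tool's x, y, z in cm, then the turn, a rotation vector about the tool's x, y, z in rad. A call has 1 to 5 rows; each row shifts and turns the commanded pose from where the row before left it, along the tool's axes as they then stand; what a row does not reach is not made up. A row lasts 1/10 s, in which the tool goes at most 50 mm and 8.59 degrees, less where a joint would pass 70% of its speed; a pose out of reach is approached as far as the arm can. A call with a gripper value outside its range is refused whole. "claw" is the closure, from -1 (fully open) to 1 (shut), so that 0 is half open, set as the call begins (left out, the last holds). The fingers move at their own pace and stop on an object; "newtons" is the grip in N (left out, the last holds). Time passes only in rows, so rows that do not move let the fingers close. It gives the time, the measured TCP pose, the force and the opening at its end, in the units of the state.
- arm.observe(): the state, without advancing time (a new reading comes with each control period).
- vision.get_image(name): name is "side" or "top"; returns (picture, depth): 384x512x3 uint8, red, green, blue; 384x512 float32, m along the optical axis (not along the pixel's ray), 0 where there is no reading.
- vision.get_calibration(name): a dict with "K" (3x3 intrinsics, pixels), "R" (3x3) and "t" (3): a world point X has camera coordinates R X + t. Camera axes: x right, y down, z forward; pixel columns grow to the right and rows downward; lengths in m; the calibration is good to about 2 mm. A picture is of the moment at which its call begins. get_calibration takes no time and is no camera call.
- order.sign_off(): hands the job in, once; it reports no verdict.
The state is a dict: "clock": time; "joints": joint angles; "dq": joint speeds; "joint_efforts": joint torques, N m; "position": TCP position; "ee_rot": TCP orientation; "force": force on the tool from outside, world axes, zero at the start; "ft_torque": the same for the moment, N m; "width": opening from 0.0 (shut) to 1.0 (fully open).
Only numpy, scipy, OpenCV 4.12 (cv2) and the standard library are available. Lean on these libraries where they do the work, as an engineer would, in place of code of your own. Each camera call takes 0.05 s, during which the arm holds its last target.

## Working session

There is one attempt and no reset: what is moved stays moved. The work goes in short steps, Python scripts to look and compute and a tool call to move; the robot and the scene stay as the last step left them, time stands still between calls to the robot, and variables do not carry over. Pictures are saved under pics/ and viewed, and the job is handed in when it is done.

Besides the shell and the picture viewer there is one more tool, called after ">>>" as name(argument=value, ...) on one line, values as JSON. apply_moves: Moves the arm, as the interface text tells. Its arguments: {"type":"object","properties":{"commands":{"type":"array","items":{"type":"array","items":{"type":"number"}}},"claw":{"type":"number"},"newtons":{"type":"number"}},"required":["commands"]}

```bash
mkdir -p pics; cat > h.py <<'E'
import numpy as np, cv2
from scipy.spatial.transform import Rotation as R
from cell import arm, vision, order
def grab(n,tag):
    im,d=vision.get_image(n); cv2.imwrite(f'pics/{tag}.png',cv2.cvtColor(im,cv2.COLOR_RGB2BGR)); np.savez(f'pics/{tag}.npz',im=im,d=d); return im,d
def cloud(n,d):
    c=vision.get_calibration(n);K,Rm,t=map(np.array,(c['K'],c['R'],c['t']))
    v,u=np.mgrid[:d.shape[0],:d.shape[1]]
    P=np.stack([(u-K[0,2])/K[0,0]*d,(v-K[1,2])/K[1,1]*d,d],-1)
    return (P-t)@Rm
E
python3 - <<'E'
from h import *
s=arm.observe();print(s)
for n in('top','side'):
    im,d=grab(n,n+'0');c=vision.get_calibration(n);print(n,-np.array(c['R']).T@c['t'],c['K'],c['R'])
E
```

```text
{'clock': 0.0, 'joints': array([-1.23159327,  0.43523405,  0.02497654,  1.57411652, -0.01160047,
        1.13398528, -0.07509011]), 'dq': array([ 0.0011457 , -0.00024625,  0.00180741, -0.00082857, -0.00182405,
        0.00017008,  0.00075014]), 'joint_efforts': array([ 4.98838654e-04, -6.67847514e+01,  9.85354856e-01, -3.14465046e+01,
       -6.05908153e-02,  4.24594141e-02,  1.41955184e-04]), 'position': array([0.26707567, 0.56452685, 0.2479306 ]), 'ee_rot': array([ 2.65342889e+00,  1.68011634e+00, -1.98857513e-03]), 'force': array([-0.21212285,  0.61702697, -0.4069236 ]), 'ft_torque': array([ 0.00428766, -0.01617062, -0.00595914]), 'width': 1.0003246529977177}
top [ 0.37702811 -0.09722974  1.2585673 ] [[455.08528838   0.         254.24822233]
 [  0.         455.08528838 191.02365282]
 [  0.           0.           1.        ]] [[ 0.02139443 -0.99973544  0.00844572]
 [-0.98631623 -0.02248701 -0.16332369]
 [ 0.1634704  -0.00483594 -0.98653639]]
side [0.43035871 0.38966417 0.83116203] [[360.46404632   0.         254.54021302]
 [  0.         360.46404632 186.24825959]
 [  0.           0.           1.        ]] [[-0.95326369 -0.3021339  -0.00185735]
 [-0.24902165  0.78914061 -0.56146711]
 [ 0.17110396 -0.53476369 -0.82749697]]
```

View pics/top0.png

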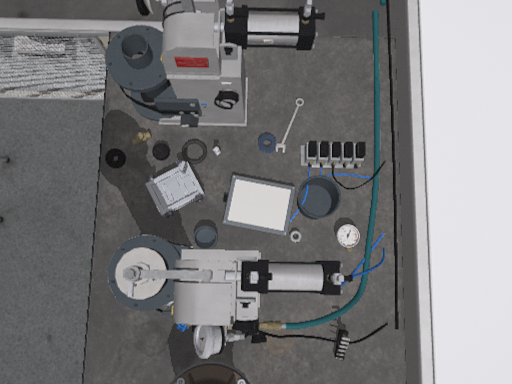

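View pics/side0.png

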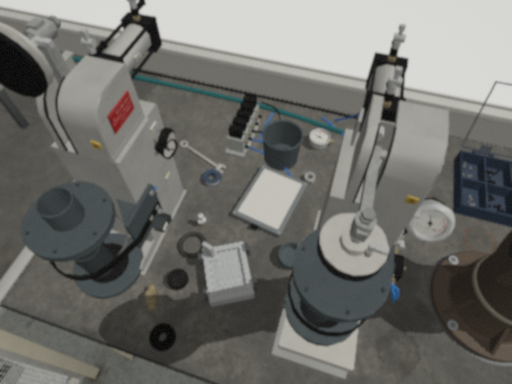

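```bash
python3 - <<'E'
from h import *
im=cv2.imread('pics/top0.png');cv2.imwrite('pics/top0z.png',cv2.resize(im[125:255,95:345],None,fx=3.2,fy=3.2,interpolation=cv2.INTER_CUBIC))
im=cv2.imread('pics/side0.png');cv2.imwrite('pics/side0z.png',cv2.resize(im[150:350,130:330],None,fx=3,fy=3,interpolation=cv2.INTER_CUBIC))
d=np.load('pics/top0.npz')['d'];P=cloud('top',d)
for u,v in [(176,186),(155,188),(186,170),(260,205),(207,236),(130,275),(210,285),(175,155),(180,60),(150,60),(215,100),(215,385),(226,100),(110,130),(200,345)]:
  if v<384: print((u,v),P[v,u].round(3))
# stack cloud height map
m=(P[...,0]>0.25)&(P[...,0]<.55)&(P[...,1]>-.0)&(P[...,1]<.2)&(d>0)&(P[...,2]>.045)&(P[...,2]<.12)
v,u=np.nonzero(m);
for a,b in zip(v,u): print(b,a,P[a,b].round(3))
E
```

```text
(176, 186) [0.591 0.112 0.025]
(155, 188) [0.583 0.169 0.028]
(186, 170) [0.634 0.085 0.034]
(260, 205) [ 0.544 -0.12   0.017]
(207, 236) [0.457 0.024 0.001]
(130, 275) [0.357 0.12  0.422]
(210, 285) [ 0.344 -0.028  0.458]
(175, 155) [ 0.685  0.124 -0.005]
(180, 60) [0.777 0.051 0.411]
(150, 60) [0.852 0.15  0.249]
(215, 100) [ 0.755 -0.007  0.254]
(226, 100) [ 0.747 -0.034  0.275]
(110, 130) [ 0.754  0.314 -0.005]
(200, 345) [0.209 0.007 0.245]
195 200 [0.55  0.056 0.047]
168 211 [0.519 0.127 0.045]
171 212 [0.516 0.118 0.046]
168 213 [0.513 0.126 0.047]
169 213 [0.513 0.124 0.046]
166 214 [0.51  0.132 0.045]
167 214 [0.51  0.129 0.045]
169 214 [0.511 0.123 0.046]
170 214 [0.511 0.121 0.046]
169 215 [0.508 0.123 0.046]
165 216 [0.505 0.134 0.046]
170 243 [0.433 0.116 0.052]
175 243 [0.434 0.103 0.05 ]
172 244 [0.431 0.111 0.047]
173 245 [0.428 0.108 0.049]
175 245 [0.428 0.103 0.049]
176 245 [0.428 0.1   0.049]
174 246 [0.426 0.105 0.053]
175 246 [0.426 0.103 0.047]
176 246 [0.426 0.1   0.047]
177 246 [0.426 0.098 0.047]
178 246 [0.426 0.094 0.052]
179 246 [0.426 0.093 0.046]
180 24
[... 301 characters left out ...]

180 248 [0.421 0.089 0.048]
181 248 [0.421 0.086 0.053]
193 248 [0.419 0.048 0.106]
177 249 [0.418 0.096 0.052]
178 249 [0.418 0.094 0.049]
179 249 [0.418 0.091 0.052]
180 249 [0.418 0.089 0.05 ]
181 249 [0.418 0.086 0.054]
193 249 [0.417 0.048 0.102]
178 250 [0.416 0.095 0.047]
179 250 [0.416 0.092 0.049]
180 250 [0.416 0.089 0.05 ]
181 250 [0.416 0.087 0.048]
178 251 [0.413 0.094 0.051]
179 251 [0.413 0.091 0.052]
180 251 [0.413 0.089 0.049]
179 252 [0.41  0.092 0.048]
180 252 [0.41  0.089 0.049]
180 254 [0.405 0.088 0.05 ]
173 299 [0.29  0.101 0.052]
172 300 [0.287 0.104 0.047]
173 300 [0.287 0.101 0.048]
171 301 [0.284 0.106 0.047]
172 301 [0.284 0.103 0.05 ]
173 301 [0.284 0.101 0.05 ]
```

View pics/top0z.png

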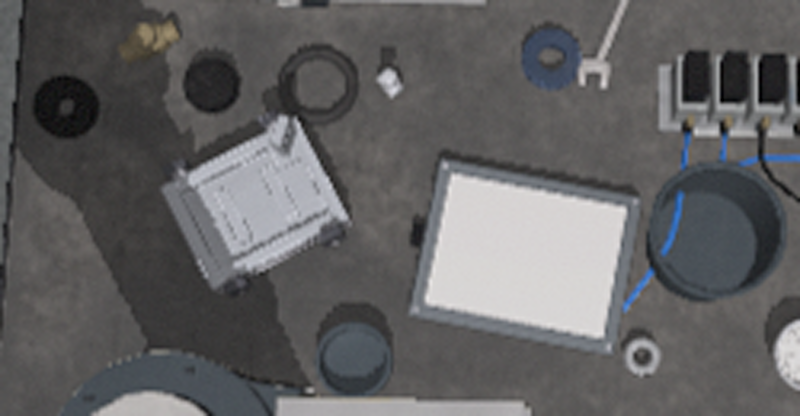

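View pics/side0z.png

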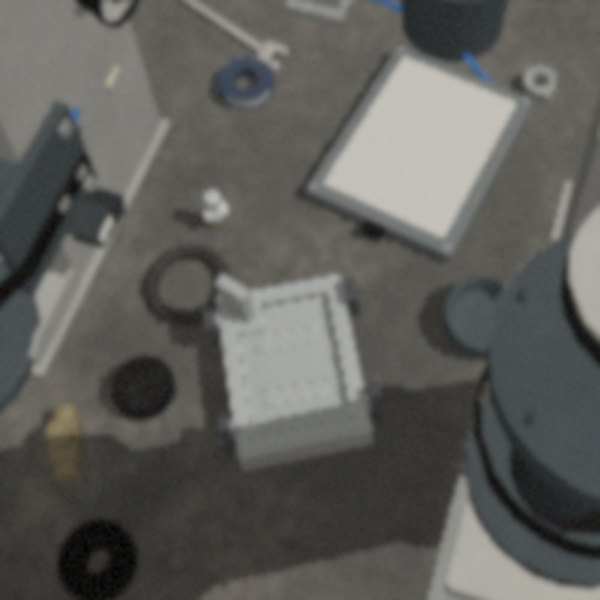

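```bash
python3 - <<'E'
from h import *
for n in('top','side'):
  f=np.load(f'pics/{n}0.npz');im,d=f['im'],f['d'];P=cloud(n,d)
  x,y,z=P[...,0],P[...,1],P[...,2]
  box=(x>.49)&(x<.7)&(y>.02)&(y<.2)
  m=box&(z>.045)&(d>0);
  print(n,'high',m.sum());v,u=np.nonzero(m)
  print([(int(b),int(a),*P[a,b].round(3).tolist()) for a,b in zip(v,u) if P[a,b,2]>.05][:60])
  m=(box&(z>.02)&(z<.045)&(im.min(-1)>120)).astype(np.uint8)
  _,lab,st,_=cv2.connectedComponentsWithStats(m);k=1+st[1:,4].argmax();m=lab==k
  v,u=np.nonzero(m);print(m.sum(),u.min(),u.max(),v.min(),v.max())
  c=vision.get_calibration(n);K,Rm,t=map(np.array,(c['K'],c['R'],c['t']));C=-Rm.T@t
  rays=np.stack([(u-K[0,2])/K[0,0],(v-K[1,2])/K[1,1],np.ones(len(u))],-1)@Rm
  Q=C+rays*((.034-C[2])/rays[:,2])[:,None]
  (cx,cy),sz,a=cv2.minAreaRect((Q[:,:2]*1000).astype(np.float32));print('rect',cx,cy,sz,a, cv2.boxPoints(((cx,cy),sz,a)).round(1).tolist())
  # panel
  m=((x>.42)&(x<.68)&(y<0)&(y>-.25)&(im.min(-1)>185)).astype(np.uint8)
  _,lab,st,_=cv2.connectedComponentsWithStats(m);k=1+st[1:,4].argmax();v,u=np.nonzero(lab==k)
  rays=np.stack([(u-K[0,2])/K[0,0],(v-K[1,2])/K[1,1],np.ones(len(u))],-1)@Rm
  Q=C+rays*((.017-C[2])/rays[:,2])[:,None]
  print('panel',len(u),cv2.minAreaRect((Q[:,:2]*1000).astype(np.float32)),cv2.boxPoints(cv2.minAreaRect((Q[:,:2]*1000).astype(np.float32))).round().tolist(), 'z',np.median(P[v,u,2]))
for n,(u0,u1,v0,v1) in dict(top=(140,215,148,220),side=(190,265,230,310)).items():
  im=cv2.imread(f'pics/{n}0.png');cv2.imwrite(f'pics/{n}0zz.png',cv2.resize(im[v0:v1,u0:u1],None,fx=7.5,fy=7.5,interpolation=cv2.INTER_CUBIC))
E
```

```text
top high 95
[(182, 161, 0.648, 0.09, 0.083), (183, 161, 0.649, 0.088, 0.08), (182, 162, 0.646, 0.09, 0.08), (183, 162, 0.646, 0.087, 0.081), (184, 162, 0.646, 0.085, 0.081), (185, 162, 0.647, 0.083, 0.077), (181, 163, 0.643, 0.092, 0.08), (182, 163, 0.643, 0.09, 0.081), (183, 163, 0.642, 0.087, 0.083), (184, 163, 0.644, 0.085, 0.078), (185, 163, 0.643, 0.082, 0.081), (181, 164, 0.64, 0.092, 0.083), (182, 164, 0.64, 0.09, 0.08), (183, 164, 0.641, 0.088, 0.076), (184, 164, 0.64, 0.084, 0.082), (185, 164, 0.643, 0.083, 0.072), (186, 164, 0.645, 0.082, 0.059), (181, 165, 0.638, 0.093, 0.077), (182, 165, 0.637, 0.089, 0.082), (183, 165, 0.638, 0.087, 0.081), (184, 165, 0.638, 0.084, 0.081), (185, 165, 0.64, 0.083, 0.071), (186, 165, 0.643, 0.083, 0.056), (180, 166, 0.635, 0.095, 0.08), (181, 166, 0.634, 0.092, 0.084), (182, 166, 0.635, 0.09, 0.079), (183, 166, 0.635, 0.087, 0.081), (184, 166, 0.635, 0.084, 0.081), (185, 166, 0.638, 0.084, 0.067), (186, 166, 0.642, 0.083, 0.05), (180, 167, 0.631, 0.094, 0.086), (181, 167, 0.632, 0.092, 0.082), (182, 167, 0.633, 0.09, 0.079), (183, 167, 0.6
[... 3058 characters left out ...]
, 0.094, 0.08), (212, 248, 0.626, 0.094, 0.081), (203, 249, 0.651, 0.093, 0.057), (204, 249, 0.648, 0.094, 0.062), (205, 249, 0.644, 0.096, 0.067), (206, 249, 0.641, 0.097, 0.072), (207, 249, 0.638, 0.097, 0.075), (208, 249, 0.634, 0.098, 0.079)]
1757 202 250 242 292
rect 591.4903564453125 108.59991455078125 (101.0919189453125, 108.25243377685547) 29.98020362854004 [[520.7000122070312, 130.1999969482422], [574.7999877929688, 36.5], [662.2999877929688, 87.0], [608.2000122070312, 180.6999969482422]]
panel 9 ((549.8687744140625, -80.56890869140625), (6.197221755981445, 21.89238929748535), 30.342851638793945) [[542.0, -73.0], [553.0, -92.0], [558.0, -88.0], [547.0, -70.0]] z 0.017730906662180218
```

View pics/top0zz.png

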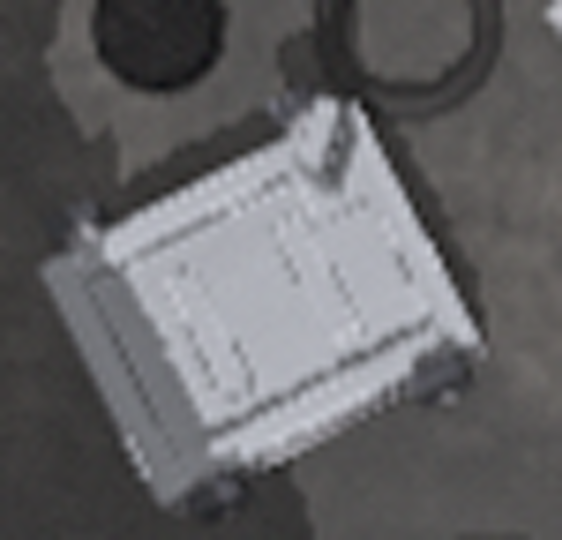

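View pics/side0zz.png

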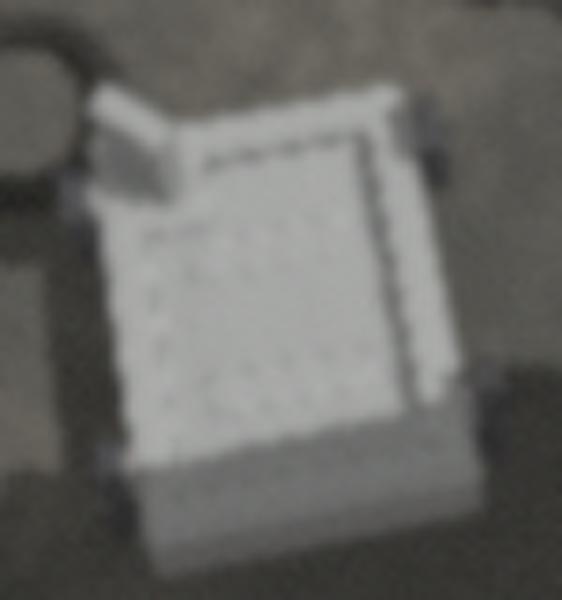

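```bash
cat >> h.py <<'E'
def px2w(n,uv,z):
    c=vision.get_calibration(n);K,Rm,t=map(np.array,(c['K'],c['R'],c['t']));C=-Rm.T@t
    uv=np.asarray(uv,float);r=np.c_[(uv[:,0]-K[0,2])/K[0,0],(uv[:,1]-K[1,2])/K[1,1],np.ones(len(uv))]@Rm
    return C+r*((z-C[2])/r[:,2])[:,None]
E
python3 - <<'E'
from h import *
def edges(n,q,o):
    W=px2w(n,np.array(q)/7.5+o-.43,.034)[:,:2]*1000
    L=np.linalg.norm(np.roll(W,-1,0)-W,axis=1);e=np.roll(W,-1,0)-W
    print(n,W.round(1).tolist(),'len',L.round(),'ang',np.degrees(np.arctan2(e[:,1],e[:,0])).round(1),'c',W.mean(0).round(1))
edges('top',[(45,262),(165,500),(485,350),(360,100)],(140,148))
# side: far-left corner unknown; left-bottom, right-bottom, right-top, lug corner hidden
edges('side',[(133,468),(462,402),(400,92),(92,178)],(190,230))
for n in('top','side'):
  f=np.load(f'pics/{n}0.npz');im,d=f['im'],f['d'];P=cloud(n,d)
  x,y,z=P[...,0],P[...,1],P[...,2]
  m=(x>.6)&(x<.7)&(y>.06)&(y<.12)&(z>.076)&(d>0)
  v,u=np.nonzero(m);Q=px2w(n,np.c_[u,v],.082)[:,:2]*1000
  c=cv2.minAreaRect(Q.astype(np.float32));print(n,'lug',c,Q.mean(0))
f=np.load('pics/top0.npz');im=f['im'];g=im.min(-1)
f2=np.load('pics/side0.npz')
for n,seed,lo in(('top',(260,205),150),('side',(270,200),130)):
  im=np.load(f'pics/{n}0.npz')['im'];g=im.min(-1);print(n,im[seed[1],seed[0]])
  m=(g>lo).astype(np.uint8);_,lab,st,_=cv2.connectedComponentsWithStats(m);k=lab[seed[1],seed[0]];v,u=np.nonzero(lab==k)
  Q=px2w(n,np.c_[u,v],.017)[:,:2]*1000;r=cv2.minAreaRect(Q.astype(np.float32));print('panel',len(u),r,Q.mean(0),cv2.boxPoints(r).round().tolist())
E
```

```text
top [[596.8, 193.9], [510.7, 145.6], [568.0, 32.7], [659.8, 82.2]] len [ 99. 127. 104. 128.] ang [-150.7  -63.1   28.3  119.4] c [583.8 113.6]
side [[609.6, 177.7], [522.5, 129.2], [572.9, 37.9], [656.4, 95.5]] len [100. 104. 101.  95.] ang [-150.9  -61.1   34.6  119.7] c [590.3 110.1]
top lug ((635.3950805664062, 88.56514739990234), (10.929244995117188, 25.40288734436035), 74.59838104248047) [635.16570001  88.96954213]
side lug ((638.31591796875, 92.6492919921875), (10.753087043762207, 26.945266723632812), 75.78530883789062) [638.49185119  92.8054325 ]
top [215 211 211]
panel 2409 ((546.1944580078125, -117.19400024414062), (156.48007202148438, 117.62582397460938), 79.94471740722656) [ 545.5676383  -117.29132803] [[475.0, -184.0], [590.0, -205.0], [618.0, -50.0], [502.0, -30.0]]
side [194 192 185]
panel 2341 ((547.8305053710938, -116.83456420898438), (162.93690490722656, 121.86614227294922), 80.2114486694336) [ 547.55674118 -113.09456806] [[474.0, -187.0], [594.0, -207.0], [622.0, -47.0], [502.0, -26.0]]
```

```bash
python3 - <<'E'
from h import *
P=np.concatenate([cloud(n,np.load(f'pics/{n}0.npz')['d'])[np.load(f'pics/{n}0.npz')['d']>0] for n in('top','side')])
g=.05
print('y   '+' '.join(f'{y:5.2f}' for y in np.arange(.45,-.45,-g)))
for x in np.arange(1,-.15,-g):
  r=[]
  for y in np.arange(.45,-.45,-g):
    m=(abs(P[:,0]-x)<g/2)&(abs(P[:,1]-y)<g/2);r.append(np.percentile(P[m,2],98) if m.sum()>3 else np.nan)
  print(f'{x:.2f}',' '.join(f'{a:5.2f}' for a in r))
E
```

```text
y    0.45  0.40  0.35  0.30  0.25  0.20  0.15  0.10  0.05  0.00 -0.05 -0.10 -0.15 -0.20 -0.25 -0.30 -0.35 -0.40
1.00   nan -0.84  0.00  0.00  0.00  0.00   nan   nan   nan   nan  0.00  0.00  0.00  0.00  0.00  0.00  0.00  0.00
0.95   nan -0.84  0.00  0.00  0.24  0.24  0.24   nan   nan   nan  0.00  0.00  0.00  0.00  0.00  0.00  0.00  0.00
0.90   nan   nan  0.00  0.00  0.24  0.30  0.30  0.51  0.46  0.46  0.42  0.42  0.42  0.42  0.00  0.00  0.00  0.00
0.85   nan   nan  0.00  0.00  0.24  0.30  0.29  0.57  0.55  0.54  0.48  0.44  0.42  0.47  0.44  0.00  0.00  0.00
0.80   nan   nan  0.00  0.00  0.24  0.24  0.24  0.55  0.53  0.46  0.40  0.00  0.00  0.01  0.00  0.00  0.00  0.00
0.75   nan   nan  0.00  0.00  0.03  0.04  0.20  0.33  0.33  0.33  0.29  0.02  0.02  0.01  0.00  0.00  0.00  0.00
0.70   nan   nan  0.00  0.02  0.02  0.03  0.02  0.01  0.01  0.05  0.00  0.02  0.02  0.01  0.10  0.10  0.10  0.10
0.65   nan   nan  0.00  0.02  0.02  0.00  0.03  0.08  0.03  0.00  0.01  0.00  0.00  0.00  0.10  0.10  0.10  0.10
0.60   nan   nan  0.00  0.00  0.00  0.05  0.04  0.04  0.04  0.00  0.02  0.02  0.02  
[... 913 characters left out ...]
4  0.01  0.09  0.01
0.15   nan   nan  0.00  0.00  0.00  0.00  0.00  0.00  0.00  0.00  0.00  0.00  0.00  0.00  0.00  0.01  0.07  0.00
0.10   nan   nan  0.00  0.00  0.00  0.00  0.00  0.02  0.24  0.23  0.05  0.02  0.00  0.00  0.04  0.04  0.04  0.05
0.05   nan   nan  0.00  0.00  0.00  0.00  0.00  0.04  0.20  0.22  0.21  0.02  0.00  0.04  0.05  0.05  0.05  0.06
-0.00   nan   nan   nan   nan   nan   nan  0.00  0.08  0.13   nan   nan  0.02  0.00  0.04  0.04  0.04  0.04  0.07
-0.05   nan   nan   nan   nan   nan   nan  0.00  0.03   nan   nan   nan   nan  0.00  0.04  0.04  0.04  0.04  0.05
-0.10   nan   nan   nan   nan   nan   nan   nan   nan   nan   nan   nan   nan   nan   nan   nan   nan   nan   nan
```

>>> apply_moves(commands=[[0,0,-4,0,0,0],[0,2,-4,0,0,0],[0,4,0,0,0,0],[0,4,0,0,0,0],[0,4,0,0,0,0]], claw=-1)

```text
clock: 0.6
position: [0.3948, 0.5044, 0.3288]
ee_rot: [2.654, 1.681, -0.0]
force: [0.8, -0.5, -0.8]
width: 1.003
```

>>> apply_moves(commands=[[0,4,0,0,0,0],[0,4,0,0,0,0],[0,4,0,0,0,0],[0,4,0,0,0,0],[-2,2,0,0,0,0]])

```text
clock: 1.1
position: [0.5511, 0.4084, 0.3269]
ee_rot: [2.655, 1.677, -0.002]
force: [0.1, -1.5, -0.7]
width: 1.0
```

>>> apply_moves(commands=[[-3.5,3,0,0,0,0],[-3.5,3,0,0,0,0],[-3.5,3,0,0,0,-0.06],[-3.5,3,0,0,0,-0.06],[-3.5,3,0,0,0,-0.055]])

```text
clock: 1.6
position: [0.6165, 0.1884, 0.3286]
ee_rot: [-2.494, -1.909, 0.001]
force: [-0.2, 0.1, 0.3]
width: 1.004
```

```bash
python3 - <<'E'
from h import *
grab('side','s1');grab('top','t1')
s=arm.observe();print(s['clock'],s['position'],s['joints'].round(3),s['force'])
M=R.from_rotvec(s['ee_rot']).as_matrix();print(M.round(3),np.degrees(np.arctan2(M[1,0],M[0,0])))
d=M.T@(np.array([.637,.090,.075])-s['position']);print(d*100)
E
```

```text
1.7 [0.61924681 0.18093957 0.32862279] [-0.461  0.42   0.14   1.404 -0.053  1.323  0.974] [-0.3223119  -0.92726535 -0.35163106]
[[ 0.273  0.962  0.001]
 [ 0.962 -0.273 -0.005]
 [-0.004  0.003 -1.   ]] 74.17057590578057
[-8.15299837  4.12475397 25.40889619]
```

View pics/s1.png

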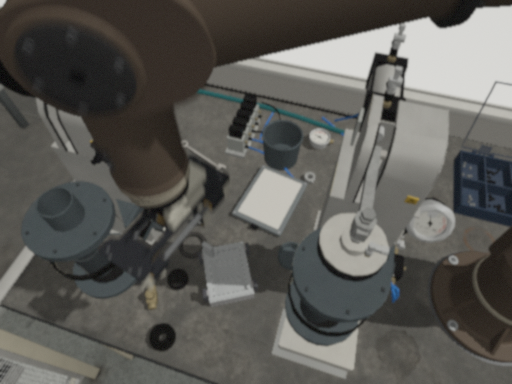

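View pics/t1.png

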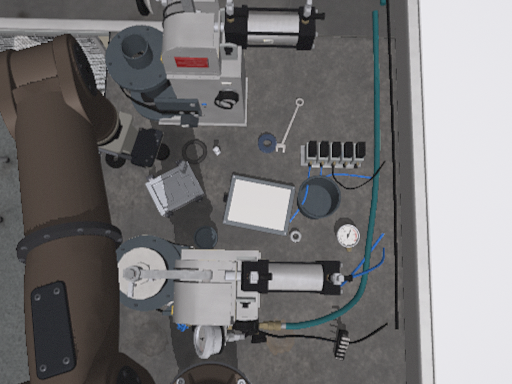

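>>> apply_moves(commands=[[-2.8,1.4,0,0,0,-0.01],[-2.8,1.4,0,0,0,0],[-2.5,1.3,2,0,0,0],[0,0,4,0,0,0],[0,0,4,0,0,0]])

```text
clock: 2.2
position: [0.6358, 0.1002, 0.2279]
ee_rot: [2.49, 1.915, 0.002]
force: [0.9, 1.4, -0.3]
width: 1.002
```

```bash
python3 - <<'E'
from h import *
im,d=grab('side','s2');im2,d2=grab('top','t2')
s=arm.observe();print(s['clock'],s['position'],s['joints'].round(3),s['force'])
M=R.from_rotvec(s['ee_rot']).as_matrix();print(M.round(3),np.degrees(np.arctan2(M[1,0],M[0,0])))
e=M.T@(np.array([.637,.090,.075])-s['position']);print(e*100)
P=cloud('top',d2)
for r in range(120,384,30): print(r,[tuple(P[r,c].round(2)) for c in range(20,200,30)])
E
```

```text
2.3 [0.63191767 0.10097798 0.22306003] [-0.335  0.485  0.139  1.565 -0.072  1.107  1.135] [-1.06592694  1.15070287 -0.15231827]
[[ 0.254  0.967 -0.01 ]
 [ 0.967 -0.254 -0.002]
 [-0.005 -0.009 -1.   ]] 75.2594901798285
[-0.86287674  0.90689735 14.80250569]
120 [(np.float64(1.04), np.float64(1.02), np.float64(-0.85)), (np.float64(1.05), np.float64(0.88), np.float64(-0.85)), (np.float64(1.05), np.float64(0.74), np.float64(-0.85)), (np.float64(0.57), np.float64(0.1), np.float64(0.65)), (np.float64(0.58), np.float64(0.06), np.float64(0.64)), (np.float64(0.65), np.float64(0.06), np.float64(0.41))]
150 [(np.float64(0.9), np.float64(1.01), np.float64(-0.86)), (np.float64(0.9), np.float64(0.87), np.float64(-0.86)), (np.float64(0.91), np.float64(0.72), np.float64(-0.85)), (np.float64(0.52), np.float64(0.09), np.float64(0.68)), (np.float64(0.53), np.float64(0.05), np.float64(0.67)), (np.float64(0.61), np.float64(0.07), np.float64(0.36))]
180 [(np.float64(0.75), np.float64(1.0), np.float64(-0.86)), (np.float64(0.76), np.float64(0.85), np.float64(-0.85)), (np.float64(0.76), np.float64(0.71), np.f
[... 1533 characters left out ...]
p.float64(0.25))]
330 [(np.float64(0.08), np.float64(0.92), np.float64(-0.85)), (np.float64(0.08), np.float64(0.79), np.float64(-0.85)), (np.float64(0.31), np.float64(0.07), np.float64(0.79)), (np.float64(0.31), np.float64(0.04), np.float64(0.79)), (np.float64(0.31), np.float64(0.01), np.float64(0.79)), (np.float64(0.2), np.float64(0.11), np.float64(-0.0))]
360 [(np.float64(-0.05), np.float64(0.91), np.float64(-0.86)), (np.float64(0.28), np.float64(0.09), np.float64(0.8)), (np.float64(0.29), np.float64(0.06), np.float64(0.81)), (np.float64(0.29), np.float64(0.03), np.float64(0.81)), (np.float64(0.29), np.float64(0.0), np.float64(0.81)), (np.float64(0.27), np.float64(-0.01), np.float64(0.7))]
```

View pics/s2.png

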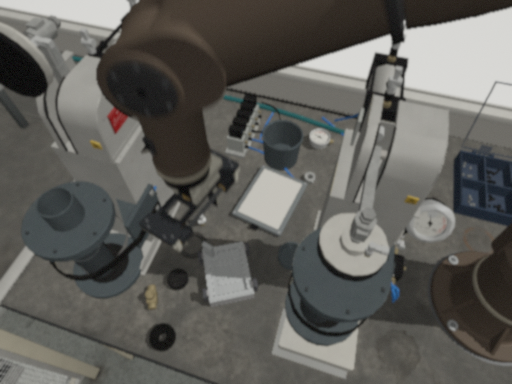

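View pics/t2.png

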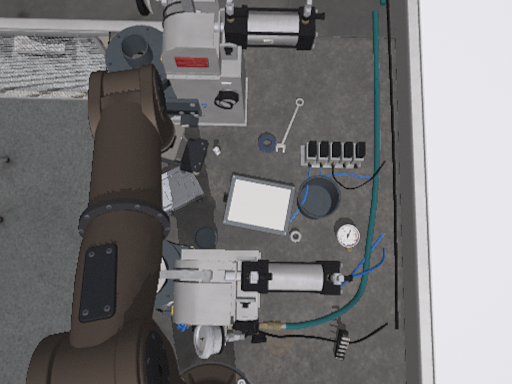

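>>> apply_moves(commands=[[-0.9,0.9,2,0,0,0],[0,0,4,0,0,0],[0,0,3,0,0,0],[0,0,0,0,0,0]])

```text
clock: 2.7
position: [0.6399, 0.0907, 0.1364]
ee_rot: [-2.485, -1.917, 0.008]
force: [0.3, -0.7, 0.1]
width: 1.0
```

```bash
cat > q.py <<'E'
from h import *
s=arm.observe();print(s['clock'],s['position'].round(4),s['joints'].round(3),s['force'].round(2),s['ft_torque'].round(2),s['width'])
M=R.from_rotvec(s['ee_rot']).as_matrix();print(M.round(3).tolist(),np.degrees(np.arctan2(M[1,0],M[0,0])))
e=M.T@(np.array([.637,.090,.075])-s['position']);print(e*100)
E
python3 q.py
```

```text
2.7 [0.6399 0.0907 0.1364] [-0.307  0.575  0.128  1.644 -0.086  0.934  1.166] [ 0.33 -0.7   0.09] [ 0.04  0.   -0.02] 0.9998027804490186
[[0.254, 0.967, -0.006], [0.967, -0.254, -0.001], [-0.002, -0.005, -1.0]] 75.30409247432836
[-0.12581578 -0.23170219  6.1402454 ]
```

```bash
python3 - <<'E'
from h import *
im,d=grab('side','s3');
i=cv2.cvtColor(im[150:320,120:290],cv2.COLOR_RGB2BGR);cv2.imwrite('pics/s3z.png',cv2.resize(i,None,fx=3.5,fy=3.5,interpolation=cv2.INTER_CUBIC))
E
python3 q.py
```

```text
2.75 [0.6414 0.0909 0.1389] [-0.308  0.573  0.128  1.641 -0.086  0.935  1.166] [-0.03 -0.48  0.71] [0.04 0.   0.01] 0.9975828358884324
[[0.254, 0.967, -0.002], [0.967, -0.254, -0.0], [-0.001, -0.002, -1.0]] 75.30669261074856
[-0.19044796 -0.38905957  6.38617471]
```

View pics/s3z.png

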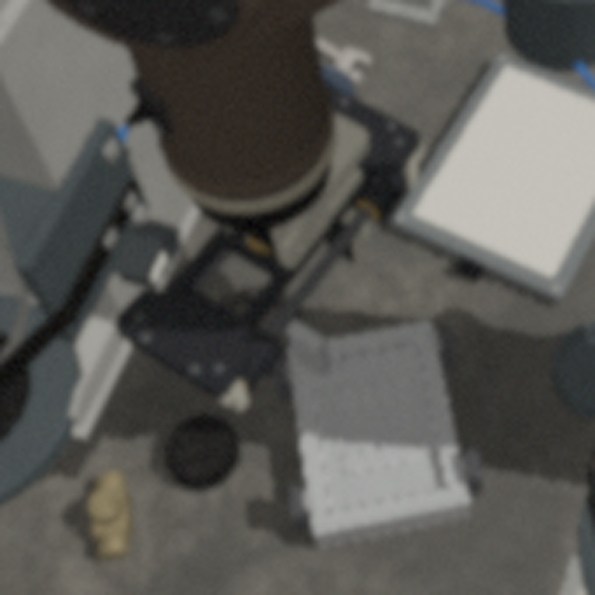

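```bash
python3 - <<'E'
from h import *
for n in('top','side'):
  d=np.load(f'pics/{n}0.npz')['d'];P=cloud(n,d)[d>0]
  m=(P[:,0]>.6)&(P[:,0]<.76)&(P[:,1]>-.03)&(P[:,1]<.3)&(P[:,2]>.1)&(P[:,2]<.45)
  Q=P[m];Q=Q[Q[:,0].argsort()];print(n,Q[:12].round(3).tolist())
E
```

```text
top [[0.737, 0.085, 0.107], [0.737, 0.077, 0.105], [0.737, 0.083, 0.105], [0.737, 0.075, 0.105], [0.737, 0.08, 0.105], [0.74, 0.074, 0.115], [0.74, 0.077, 0.106], [0.74, 0.088, 0.105], [0.74, 0.075, 0.106], [0.74, 0.067, 0.106], [0.74, 0.091, 0.104], [0.74, 0.086, 0.104]]
side [[0.739, 0.085, 0.102], [0.74, 0.083, 0.106], [0.74, 0.09, 0.1], [0.74, 0.088, 0.105], [0.74, 0.083, 0.102], [0.74, 0.078, 0.102], [0.74, 0.081, 0.107], [0.74, 0.077, 0.104], [0.741, 0.079, 0.109], [0.741, 0.088, 0.101], [0.741, 0.093, 0.1], [0.741, 0.092, 0.102]]
```

>>> apply_moves(commands=[[-0.2,-0.3,2,0,0,0],[0,0,2,0,0,0],[0,0,1.5,0,0,0],[0,0,0,0,0,0],[0,0,0,0,0,0]])

```text
clock: 3.25
position: [0.6393, 0.0896, 0.0851]
ee_rot: [2.487, 1.918, 0.002]
force: [0.7, 0.2, -0.0]
width: 1.001
```

```bash
python3 q.py
```

```text
3.25 [0.6393 0.0896 0.0851] [-0.3    0.63   0.118  1.693 -0.094  0.823  1.174] [ 0.7   0.18 -0.02] [-0.01 -0.03  0.03] 1.0013040009994794
[[0.254, 0.967, 0.001], [0.967, -0.254, 0.0], [0.001, 0.001, -1.0]] 75.2863833090832
[-0.01730736 -0.23159888  1.01210221]
```

>>> apply_moves(commands=[[0,-0.2,1.0,0,0,0],[0,0,0,0,0,0],[0,0,0,0,0,0]])

```text
clock: 3.55
position: [0.6364, 0.0899, 0.0738]
ee_rot: [-2.488, -1.919, 0.0]
force: [0.4, 0.1, 0.8]
width: 1.001
```

>>> apply_moves(commands=[[0,0,0,0,0,0],[0,0,0,0,0,0],[0,0,0,0,0,0],[0,0,0,0,0,0],[0,0,0,0,0,0]], claw=1, newtons=35)

```text
clock: 4.05
position: [0.6365, 0.0898, 0.0738]
ee_rot: [2.488, 1.919, 0.0]
force: [-0.1, -0.3, 0.2]
width: 0.614
```

```bash
python3 q.py
```

```text
4.05 [0.6365 0.0898 0.0738] [-0.299  0.641  0.115  1.706 -0.096  0.8    1.174] [-0.08 -0.26  0.18] [ 0.03  0.03 -0.02] 0.6143323717715191
[[0.254, 0.967, 0.0], [0.967, -0.254, 0.0], [0.0, 0.0, -1.0]] 75.27865860832242
[ 0.03024016  0.04451599 -0.11933481]
```

>>> apply_moves(commands=[[0,0,0,0,0,0],[0,0,0,0,0,0],[0,0,0,0,0,0],[0,0,0,0,0,0],[0,0,0,0,0,0]])

```text
clock: 4.55
position: [0.6364, 0.0898, 0.0737]
ee_rot: [-2.488, -1.919, -0.0]
force: [0.1, -0.1, -0.4]
width: 0.178
```

>>> apply_moves(commands=[[0,0,0,0,0,0],[0,0,0,0,0,0],[0,0,0,0,0,0]])

```text
clock: 4.85
position: [0.6365, 0.0899, 0.0737]
ee_rot: [-2.488, -1.919, -0.0]
force: [-0.9, 0.6, 0.1]
width: 0.106
```

```bash
python3 q.py; python3 - <<'E'
from h import *
im,d=grab('side','s4');
i=cv2.cvtColor(im[190:320,150:280],cv2.COLOR_RGB2BGR);cv2.imwrite('pics/s4z.png',cv2.resize(i,None,fx=4.5,fy=4.5,interpolation=cv2.INTER_CUBIC))
E
```

```text
4.85 [0.6365 0.0899 0.0737] [-0.299  0.641  0.115  1.706 -0.096  0.8    1.174] [-0.86  0.63  0.08] [ 0.06 -0.04 -0.01] 0.10619925063780596
[[0.254, 0.967, 0.0], [0.967, -0.254, 0.0], [0.0, 0.0, -1.0]] 75.28407362254782
[ 0.02253255  0.0478514  -0.12560185]
```

View pics/s4z.png

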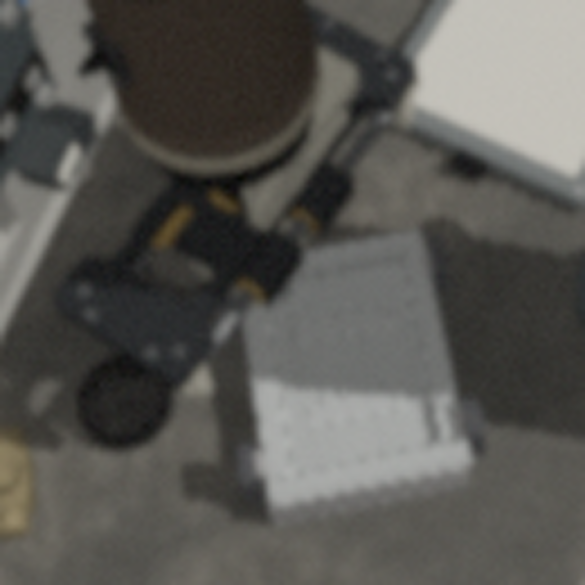

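```bash
python3 - <<'E'
from h import *
s=arm.observe();M=R.from_rotvec(s['ee_rot']).as_matrix();p=s['position']
yaw=np.arctan2(M[1,0],M[0,0])-np.radians(135)
Rz=R.from_euler('z',yaw).as_matrix()
o=np.array([.637,.090,.072])-Rz@[.049,.034,.042];print('o',o,np.degrees(yaw))
piv=o+Rz@[-.065,-.05,0];print('piv',piv)
r=o+Rz@[.065,.05,0]-piv;a=np.cross(r/np.linalg.norm(r),[0,0,1])
for dg in(1,13):
  G=R.from_rotvec(a*np.radians(dg)).as_matrix();p2=piv+G@(p-piv)
  print(dg,'shift cm',(M.T@(p2-p)*100).round(3),'turn',(M.T@a*np.radians(dg)).round(4),p2,p2-p)
E
```

```text
o [0.58293101 0.11517031 0.03      ] -59.71892887188967
piv [0.50697715 0.14608973 0.03      ]
1 shift cm [ 0.01  -0.078 -0.246] turn [-0.0173 -0.0023 -0.    ] [0.63573226 0.09018256 0.07617933] [-0.00072666  0.00029581  0.00245616]
13 shift cm [ 0.174 -1.334 -3.062] turn [-0.225  -0.0293 -0.    ] [0.62399936 0.09495881 0.10434683] [-0.01245956  0.00507206  0.03062366]
```

>>> apply_moves(commands=[[0.01,-0.08,-0.25,-0.0175,-0.0023,0],[0.01,-0.08,-0.25,-0.0175,-0.0023,0],[0.01,-0.08,-0.25,-0.0175,-0.0023,0],[0.01,-0.08,-0.25,-0.0175,-0.0023,0],[0.01,-0.08,-0.25,-0.0175,-0.0023,0]])

```text
clock: 5.4
position: [0.6323, 0.0919, 0.0865]
ee_rot: [2.425, 1.871, 0.07]
force: [1.7, 0.5, -2.9]
width: 0.107
```

>>> apply_moves(commands=[[0.01,-0.08,-0.25,-0.0175,-0.0023,0],[0.01,-0.08,-0.25,-0.0175,-0.0023,0],[0.01,-0.08,-0.25,-0.0175,-0.0023,0],[0.01,-0.08,-0.25,-0.0175,-0.0023,0],[0.01,-0.08,-0.25,-0.0175,-0.0023,0]])

```text
clock: 5.9
position: [0.6271, 0.0935, 0.0982]
ee_rot: [2.364, 1.823, 0.134]
force: [1.7, 1.0, -3.5]
width: 0.104
```

```bash
python3 q.py; python3 - <<'E'
from h import *
im,d=grab('side','s5');
i=cv2.cvtColor(im[190:320,150:280],cv2.COLOR_RGB2BGR);cv2.imwrite('pics/s5z.png',cv2.resize(i,None,fx=4.5,fy=4.5,interpolation=cv2.INTER_CUBIC))
E
```

```text
5.9 [0.6271 0.0935 0.0982] [-0.439  0.541  0.205  1.859  0.006  0.61   1.039] [ 1.71  1.02 -3.51] [ 0.18 -0.57 -0.1 ] 0.10390723092959177
[[0.256, 0.953, 0.164], [0.966, -0.248, -0.067], [-0.023, 0.176, -0.984]] 75.15374525924145
[-0.030188    0.62721515  2.46767723]
```

View pics/s5z.png

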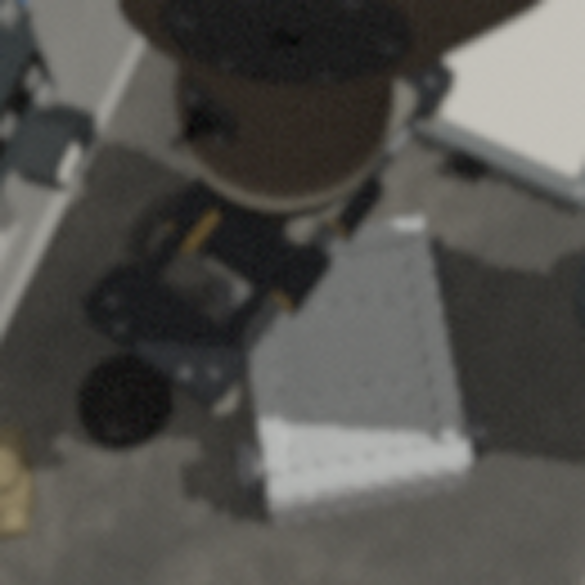

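>>> apply_moves(commands=[[0.01,-0.08,-0.25,-0.0175,-0.0023,0],[0.01,-0.08,-0.25,-0.0175,-0.0023,0],[0.01,-0.08,-0.25,-0.0175,-0.0023,0],[0.01,-0.08,-0.25,-0.0175,-0.0023,0],[0,0,0,0,0,0]])

```text
clock: 6.45
position: [0.6218, 0.0963, 0.1074]
ee_rot: [2.313, 1.786, 0.183]
force: [0.8, 0.6, -1.9]
width: 0.11
```

```bash
python3 q.py; python3 - <<'E'
from h import *
im,d=grab('side','s6');
i=cv2.cvtColor(im[190:320,150:280],cv2.COLOR_RGB2BGR);cv2.imwrite('pics/s6z.png',cv2.resize(i,None,fx=4.5,fy=4.5,interpolation=cv2.INTER_CUBIC))
P=cloud('side',d)
for u,v in [(209,294),(212,290),(252,292),(250,288),(245,285),(245,270),(243,245),(240,240),(225,270),(215,280),(210,275)]: print((u,v),P[v,u].round(3))
E
```

```text
6.45 [0.6218 0.0963 0.1074] [-0.516  0.507  0.26   1.92   0.06   0.537  0.967] [ 0.77  0.61 -1.9 ] [ 0.4  -0.24 -0.11] 0.10962533840329981
[[0.257, 0.939, 0.227], [0.966, -0.242, -0.092], [-0.032, 0.243, -0.969]] 75.11665040070352
[-0.11448188  0.78958812  3.53877376]
(209, 294) [0.6   0.186 0.053]
(212, 290) [0.597 0.176 0.055]
(252, 292) [0.514 0.149 0.039]
(250, 288) [0.521 0.142 0.038]
(245, 285) [0.535 0.137 0.033]
(245, 270) [0.544 0.108 0.047]
(243, 245) [0.565 0.057 0.06 ]
(240, 240) [0.577 0.046 0.059]
(225, 270) [0.587 0.123 0.049]
(215, 280) [0.6   0.152 0.049]
(210, 275) [0.612 0.148 0.061]
```

View pics/s6z.png

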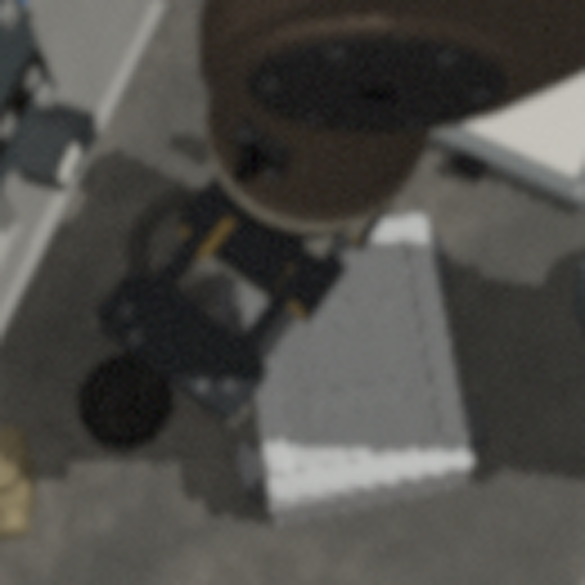

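```bash
python3 - <<'E'
from h import *
for t in('side0','s4','s5','s6'):
  d=np.load(f'pics/{t}.npz')['d'];P=cloud('side',d);Q=P[d>0]
  m=(np.hypot(Q[:,0]-.514,Q[:,1]-.143)<.012)&(Q[:,2]>.02);m2=(np.hypot(Q[:,0]-.605,Q[:,1]-.17)<.012)&(Q[:,2]>.02)
  print(t,m.sum(),np.median(Q[m,2]),np.median(Q[m2,2]))
E
```

```text
side0 79 0.03462374622923419 0.03406332960467773
s4 87 0.034813658296311584 0.03429658177488254
s5 960 0.5332421947510206 0.33622968083652316
s6 490 0.5360083340920616 0.15846020320378118
```

```bash
python3 - <<'E'
from h import *
for t in('s4','s5','s6'):
  d=np.load(f'pics/{t}.npz')['d'];P=cloud('side',d);Q=P[(d>0)&(P[...,2]<.07)&(P[...,2]>.025)]
  for c in((.514,.143),(.605,.17),(.575,.06),(.54,.13)):
    m=(np.hypot(Q[:,0]-c[0],Q[:,1]-c[1])<.008);print(t,c,m.sum(),Q[m,2].mean().round(4))
E
```

```text
s4 (0.514, 0.143) 39 0.036
s4 (0.605, 0.17) 38 0.0346
s4 (0.575, 0.06) 26 0.0306
s4 (0.54, 0.13) 21 0.0284
s5 (0.514, 0.143) 40 0.0361
s5 (0.605, 0.17) 41 0.0485
s5 (0.575, 0.06) 37 0.0457
s5 (0.54, 0.13) 39 0.0324
s6 (0.514, 0.143) 38 0.0371
s6 (0.605, 0.17) 39 0.0532
s6 (0.575, 0.06) 45 0.0531
s6 (0.54, 0.13) 40 0.0349
```

>>> apply_moves(commands=[[-0.02,0.12,-0.48,0,0,0],[-0.02,0.12,-0.48,0,0,0],[-0.02,0.12,-0.48,0,0,0],[-0.02,0.12,-0.48,0,0,0],[-0.03,0.24,-0.97,0,0,0]])

```text
clock: 7.0
position: [0.6218, 0.095, 0.137]
ee_rot: [2.315, 1.785, 0.18]
force: [-0.4, -0.9, -1.4]
width: 0.111
```

```bash
python3 q.py; python3 - <<'E'
from h import *
im,d=grab('side','s7');
i=cv2.cvtColor(im[170:320,150:300],cv2.COLOR_RGB2BGR);cv2.imwrite('pics/s7z.png',cv2.resize(i,None,fx=4,fy=4,interpolation=cv2.INTER_CUBIC))
E
```

```text
7.0 [0.6218 0.095  0.137 ] [-0.52   0.466  0.266  1.895  0.064  0.604  0.972] [-0.42 -0.92 -1.37] [ 0.11  0.31 -0.04] 0.1107703512484558
[[0.258, 0.94, 0.225], [0.966, -0.243, -0.093], [-0.033, 0.241, -0.97]] 75.03816311574171
[0.11669974 0.05730026 6.39936032]
```

View pics/s7z.png

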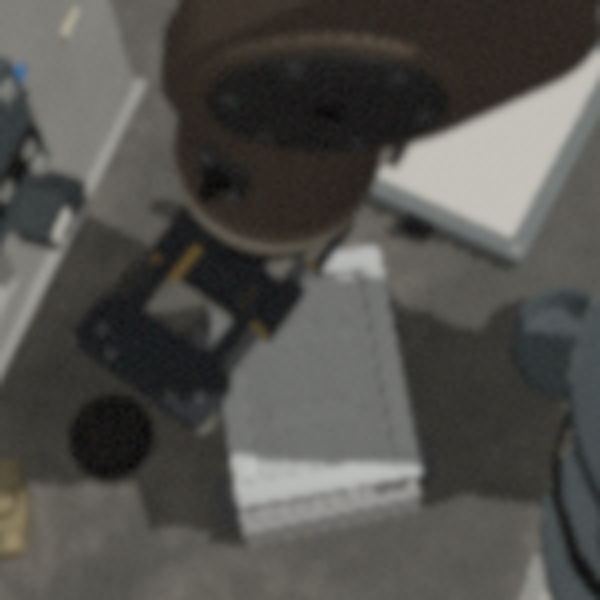

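>>> apply_moves(commands=[[-0.05,0.36,-1.45,0,0,0],[-0.07,0.48,-1.94,0,0,0],[-0.07,0.48,-1.94,0,0,0],[-0.05,0.36,-1.45,0,0,0],[0,0,0,0,0,0]])

```text
clock: 7.55
position: [0.6234, 0.0954, 0.2094]
ee_rot: [2.313, 1.783, 0.188]
force: [-0.2, -0.7, -1.2]
width: 0.105
```

```bash
python3 q.py; python3 - <<'E'
from h import *
im,d=grab('side','s8')
P=cloud('side',d);m=(d>0)&(P[...,2]<.3);
i=cv2.cvtColor(im[130:320,150:340],cv2.COLOR_RGB2BGR);cv2.imwrite('pics/s8z.png',cv2.resize(i,None,fx=3.1,fy=3.1,interpolation=cv2.INTER_CUBIC))
E
```

```text
7.55 [0.6234 0.0954 0.2094] [-0.533  0.377  0.278  1.821  0.074  0.759  0.981] [-0.16 -0.7  -1.17] [0.13 0.31 0.02] 0.10519906407841446
[[0.258, 0.938, 0.23], [0.966, -0.243, -0.091], [-0.029, 0.246, -0.969]] 75.03599283664626
[ 0.22768955 -1.90113124 13.38622469]
```

View pics/s8z.png

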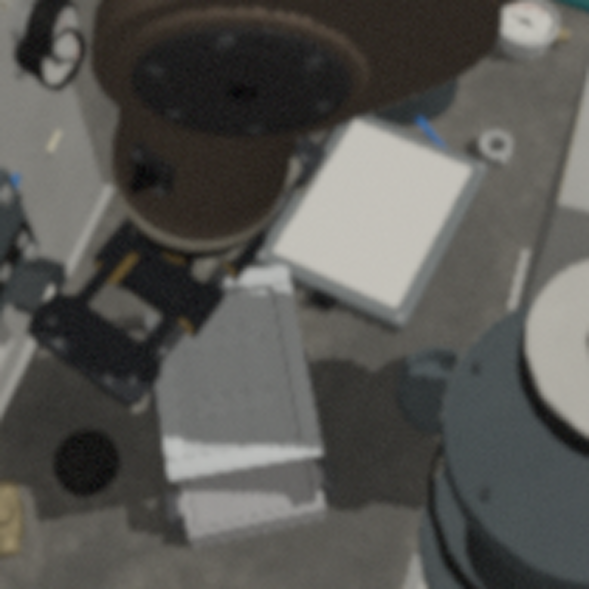

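```bash
cat > pl.py <<'E'
from h import *
def plane(d,name,uv,pred_n,p0):
    P=cloud(name,d);poly=np.zeros(d.shape,np.uint8);cv2.fillPoly(poly,[np.array(uv,np.int32)],1)
    Q=P[(poly>0)&(d>0)];c=np.median(Q,0)
    for _ in range(5):
        U,S,V=np.linalg.svd(Q-Q.mean(0),full_matrices=False);n=V[2]*np.sign(V[2,2]);r=(Q-Q.mean(0))@n;Q=Q[abs(r)<.006]
    print('plane n',n.round(3),'tilt',np.degrees(np.arccos(n[2])).round(1),'c',Q.mean(0).round(3),len(Q),'pred n',pred_n.round(3)); return n
E
python3 - <<'E'
from pl import *
d=np.load('pics/s8.npz')['d'];s=arm.observe();M=R.from_rotvec(s['ee_rot']).as_matrix()
uv=[(150+u/3.1,130+v/3.1) for u,v in [(225,330),(275,310),(295,430),(200,435)]]
plane(d,'side',uv,-M[:,2],0)
# target
p=s['position']
yp=np.radians(79.95-180)
# tool relative to tray: tray_R = M * A with A const: tool at grasp
Rt=R.from_euler('z',yp).as_matrix()
Mg=np.array([[.254,.967,0],[.967,-.254,0],[0,0,-1]]);Rg=R.from_euler('z',np.radians(-59.9)).as_matrix()
A=Mg.T@Rg
Mt=Rt@A.T
off=Rt@(Rg.T@(np.array([.6365,.0899,.0737])-np.array([.583,.1152,.030])))
pt=np.array([.547,-.117,.12])+off
print('target tcp',pt,'x ang',np.degrees(np.arctan2(Mt[1,0],Mt[0,0])))
print('level turn (tool)',R.from_matrix(M.T@Mt).as_rotvec(),'rotz only',R.from_matrix(Mg.T@Mt).as_rotvec())
L=R.from_matrix(M.T@Mg).as_rotvec();print('level only',L)
E
```

```text
plane n [-0.245  0.088  0.966] tilt 15.1 c [0.57  0.118 0.145] 896 pred n [-0.228  0.092  0.969]
target tcp [ 0.57158   -0.1708346  0.1637   ] x ang 35.132688855202325
level turn (tool) [ 0.24732581 -0.05688413  0.69678166] rotz only [0.         0.         0.70074969]
level only [ 0.24672937  0.03082979 -0.00029405]
```

>>> apply_moves(commands=[[0,0,0,0.05,0.006,0],[0,0,0,0.05,0.006,0],[0,0,0,0.05,0.006,0],[0,0,0,0.05,0.006,0],[0,0,0,0.047,0.006,0]])

```text
clock: 8.1
position: [0.6216, 0.0951, 0.2056]
ee_rot: [-2.486, -1.916, 0.008]
force: [0.4, -0.2, -0.9]
width: 0.104
```

>>> apply_moves(commands=[[-1,0.1,0,0,0,0],[-2,0.2,0,0,0,0],[-2.5,0.2,0,0,0,0],[-2.5,0.2,0,0,0,0],[-2.5,0.2,0,0,0,0]])

```text
clock: 8.6
position: [0.6031, -0.0102, 0.2062]
ee_rot: [2.487, 1.918, -0.006]
force: [0.1, -0.2, -0.7]
width: 0.108
```

>>> apply_moves(commands=[[-2.5,0.2,0,0,0,0],[-2.5,0.2,0,0,0,0],[-2.5,0.2,0,0,0,0],[-2.5,0.2,0,0,0,0],[-2,0.1,0,0,0,0]])

```text
clock: 9.1
position: [0.5809, -0.1293, 0.2066]
ee_rot: [2.489, 1.916, -0.006]
force: [0.2, 0.3, -1.0]
width: 0.108
```

```bash
python3 q.py; python3 - <<'E'
from h import *
grab('side','s9');grab('top','t9')
E
```

```text
9.1 [ 0.5809 -0.1293  0.2066] [-0.049  0.427  0.248  1.716 -0.116  1.015  1.551] [ 0.22  0.26 -0.99] [-0.05 -0.01 -0.02] 0.10844743814651683
[[0.256, 0.967, -0.003], [0.967, -0.256, -0.003], [-0.004, -0.002, -1.0]] 75.18135732064542
[22.67983044 -0.16315947 13.07176071]
```

View pics/s9.png

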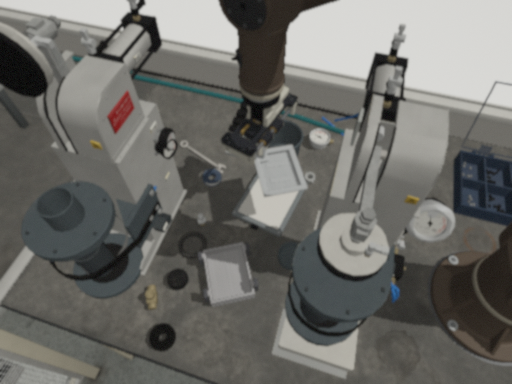

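View pics/t9.png

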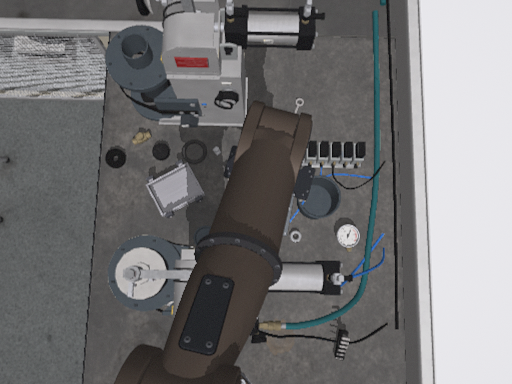

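>>> apply_moves(commands=[[-2.1,0,0,0,0,0.06],[-1.9,0.4,0,0,0,0.08],[0,0,0,0,0,0.08],[0,0,0,0,0,0.08],[0,0,0,0,0,0.08]])

```text
clock: 9.7
position: [0.5744, -0.1665, 0.2069]
ee_rot: [2.808, 1.407, -0.005]
force: [-0.4, 0.5, -0.6]
width: 0.11
```

>>> apply_moves(commands=[[0,0,0,0,0,0.08],[0,0,0,0,0,0.08],[0,0,0,0,0,0.08],[0,0,0,0,0,0.08],[0,0,0,0,0,0]])

```text
clock: 10.2
position: [0.5745, -0.1662, 0.2069]
ee_rot: [2.995, 0.946, -0.005]
force: [0.1, -0.0, -0.8]
width: 0.106
```

>>> apply_moves(commands=[[0,0,1,0,0,0],[0,0,1,0,0,0],[0,0,0.8,0,0,0],[0,0,0.8,0,0,0],[0,0,0,0,0,0]])

```text
clock: 10.7
position: [0.5739, -0.1664, 0.1698]
ee_rot: [-2.995, -0.949, 0.008]
force: [0.3, -0.2, -1.1]
width: 0.107
```

```bash
python3 - <<'E'
from h import *
im,d=grab('side','s10');s=arm.observe();M=R.from_rotvec(s['ee_rot']).as_matrix()
print(s['clock'],s['position'],s['force'],np.degrees(np.arctan2(M[1,0],M[0,0])),M[:,2],s['joints'].round(2))
print('to go cm',M.T@(np.array([.5716,-.1708,.169])-s['position'])*100)
i=cv2.cvtColor(im[90:250,210:370],cv2.COLOR_RGB2BGR);cv2.imwrite('pics/s10z.png',cv2.resize(i,None,fx=3.7,fy=3.7,interpolation=cv2.INTER_CUBIC))
E
```

```text
10.75 [ 0.57429326 -0.16653749  0.17057301] [-0.76915864  0.19212055  0.11122503] 35.1628775243711 [-0.00384228 -0.00136063 -0.99999169] [-0.09  0.48  0.41  1.76 -0.23  0.95  1.02]
to go cm [-0.46503753  0.19353763  0.15891448]
```

View pics/s10z.png

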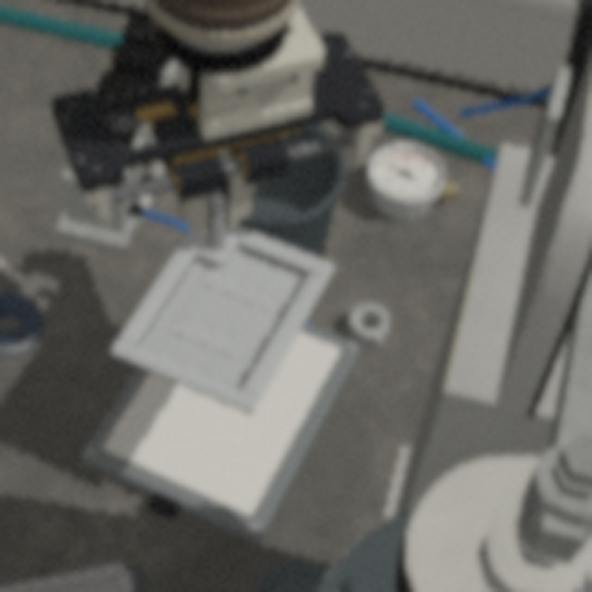

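Aligned with the panel. A small correction, then measure the tray itself.

>>> apply_moves(commands=[[-0.5,0.2,0.2,0,0,0],[0,0,0,0,0,0],[0,0,0,0,0,0],[0,0,0,0,0,0]])

```text
clock: 11.15
position: [0.5719, -0.1711, 0.1697]
ee_rot: [2.994, 0.948, -0.004]
force: [-0.3, -0.5, -2.3]
width: 0.106
```

```bash
python3 - <<'E'
from pl import *
im,d=grab('side','s11');s=arm.observe();M=R.from_rotvec(s['ee_rot']).as_matrix()
print(s['clock'],s['position'],s['force'],s['width'],np.abs(s['dq']).max())
k=3.7
n=plane(d,'side',[(210+u/k,90+v/k) for u,v in [(200,285),(265,290),(230,370),(160,345)]],-M[:,2],0)
# corners at flange top (bottom-left, bottom, right known; z=.128)
W=px2w('side',[(210+u/k-.4,90+v/k-.4) for u,v in [(113,350),(250,408),(335,268)]],.128)
print(W.round(4),np.linalg.norm(np.diff(W,axis=0),axis=1),'centre',(W[0]+W[2])/2,'long yaw',np.degrees(np.arctan2(*(W[2]-W[1])[[1,0]])))
P=cloud('side',d)
Q=P[(d>0)&(abs(P[...,0]-.583)<.07)&(abs(P[...,1]-.115)<.07)];print('lower rim z',np.percentile(Q[:,2],[50,80,95]).round(4))
i=cv2.cvtColor(im[90:250,210:370],cv2.COLOR_RGB2BGR);cv2.imwrite('pics/s11z.png',cv2.resize(i,None,fx=k,fy=k,interpolation=cv2.INTER_CUBIC))
i=cv2.cvtColor(im[220:340,140:280],cv2.COLOR_RGB2BGR);cv2.imwrite('pics/s11b.png',cv2.resize(i,None,fx=4,fy=4,interpolation=cv2.INTER_CUBIC))
E
```

```text
11.2 [ 0.57194895 -0.17105605  0.16958955] [-0.50883888 -0.08606834 -1.45072553] 0.10650357482929032 0.0020219245258759986
plane n [ 0.005 -0.004  1.   ] tilt 0.3 c [ 0.555 -0.103  0.122] 418 pred n [0.002 0.001 1.   ]
[[ 0.61   -0.0601  0.128 ]
 [ 0.5147 -0.0443  0.128 ]
 [ 0.4902 -0.1675  0.128 ]] [0.09658902 0.12559832] centre [ 0.55011805 -0.11380376  0.128     ] long yaw -101.2607496214283
lower rim z [0.0054 0.0161 0.0321]
```

View pics/s11z.png

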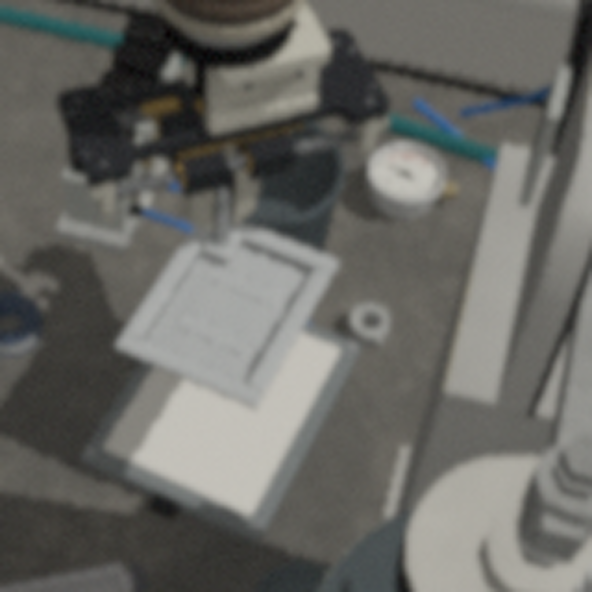

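View pics/s11b.png

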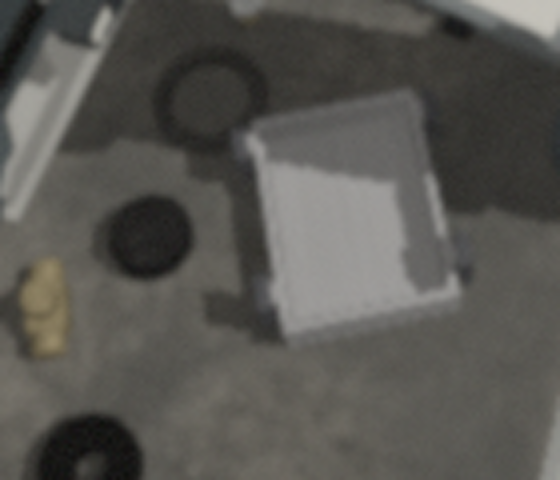

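```bash
python3 -c "
from cell import order;print(order.sign_off())"
```

```text
the job is handed in; nothing more can be done
None
```

The top tray came off and the job is handed in, with the tray held level over the middle of the light panel. The clock read 11.2 s at my last check, and no verdict is reported.

**What I did**
- I gripped the lug at 35 N; the fingers stopped at about 9.8 mm, close to the lug's 10 mm.
- I tilted the tray about its far corner to about 14°. At that tilt the far corner's flange top still measured about 37 mm, against 34–36 mm before the peel, and the pull stayed under about 4 N.
- I then drew it straight up. The far catch let go and the lower tray stayed on the bench.
- Finally I levelled the tray, carried it over the panel and turned it 40° clockwise to line up.

**Last checks, from the side view**

| Check | Measured | Limit |
|---|---|---|
| Tilt | 0.3° | 12° |
| Long sides against the panel's | within about 1.5° | 15° |
| Centre against the panel middle | about 5 mm by corner picks | 30 mm |
| Tray origin above the bench | about 125 mm | 70–200 mm |

- The tray underside clears the panel top by about 10 cm, and the arm was at rest.
- The lower tray sits flat where it was.
- The seal ring, knob, gauge and washers look unmoved in the last pictures. I did not measure the bystanders' positions, and I did not check the cap and tape roll separately in the last pictures.

**Disagreements**
- Corner picks gave side lengths 3–4 mm short of nominal.
- They also put the tray centre about 4 mm from where the tool pose places it. Both are within pixel error.

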